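# Close the slide jig and hold the press block down

### The arm

A 7-joint arm with a two-finger parallel gripper is mounted at the origin on a cart in front of the work surface, level with it; the furniture and walls round the work are solid. World frame = base frame: x ahead of the robot, y to its left, z up, the work surface at z = 0. Lengths are in m, angles in rad, forces in N, time in s.
With the tool pointing down it reaches from about 0.4 to 0.875 m from the base axis. Payload 6.5 kg.
Tool frame: the origin (TCP) lies between the finger pads; the fingertips stand 19 mm ahead of it and the grasp point (between the pads) is the TCP; z points along the fingers, y is the line along which they close (so a half turn about z gives the same grasp; the last joint's range is limited). The gripper opens to 85 mm and grips with 20 to 120 N. Pads are 22 mm wide; open, the fingers measure 114 mm over their backs; the gripper's body (76 mm by 85 mm) begins 54 mm behind the grasp point. The pads swing forward as they close: fully open they stand 13 mm farther back than shut.
Start: joints at [-1.374, 0.536, -0.004, 1.538, 0.003, 1.067, -0.071], TCP at [0.169, 0.628, 0.217] pointing down, gripper open.
Joint ranges: [-2.7, 2.7], [-0.37, 2.16], [-1.27, 1.26], [0.24, 2.4], [-1.31, 4.45], [0.19, 1.91], [-2.76, 2.76]. Speed limits (rad/s): [2.39, 2.39, 3.14, 3.14, 3.14, 3.14, 3.14].

### API

Orientations are given as a unit quaternion [x, y, z, w].
In Python, from bench import r gives the robot as it stands.
- The arm moves only by the tool step_arm, never from a script. Its argument "series" is one flat list of numbers, 7 for each row, row after row: the shift along the tool's x, y, z in mm, then the turn, a rotation vector about the tool's x, y, z in units of 8 degrees (1.0 is 8 degrees), then the opening, from -1 (shut) to 1 (fully open). A call has 1 to 12 rows; each row shifts and turns the commanded pose from where the row before left it, along the tool's axes as they then stand; what a row does not reach is not made up. A row lasts 1/10 s, in which the tool goes at most 50 mm and 8.59 degrees, less where a joint would pass 70% of its speed; a pose out of reach is approached as far as the arm can. A call with a gripper value outside its range is refused whole. The fingers move at their own pace and stop on an object; the grip force is fixed at half the most. Time passes only in rows, so rows that do not move let the fingers close. It gives the time, the measured TCP pose, the force, the opening and the grip force at its end, in the units of the state.
- r.get_state(): the state, without advancing time (a new reading comes with each control period).
- r.snapshot(name): name is "scene" or "top" or "wrist"; returns a dict with "color" (384x512x3 uint8, red, green, blue), "range_z" (384x512 float32, m along the optical axis (not along the pixel's ray), 0 where there is no reading), "intrinsics" (3x3 intrinsics, pixels), "k1" (the pictures are not rectified: a ray, as slopes to the right and down, at radius r is drawn at 1 + k1 r^2 times it, then the intrinsics apply), "eye" and "attitude" of the camera in the world; the wrist camera has in their place "mount" (4x4, takes a point from camera to tool coordinates, whose origin is the TCP and whose axes are the flange's). Camera axes: x right, y down, z forward; pixel columns grow to the right and rows downward; lengths in m; the calibration is good to about 2 mm. A picture is of the moment at which its call begins: read the wrist's pose just before it.
- r.close_job(): hands the job in; it is judged then, once.
The state is a dict: "clock": time; "joints": joint angles; "joint_velocities": joint speeds; "effort": joint torques, N m; "tool_pos": TCP position; "tool_rot": TCP orientation; "force": force on the tool from outside, world axes, zero at the start; "ft_torque": the same for the moment, N m; "opening": finger opening in m; "finger_force": force on a finger pad.
Only numpy, scipy, OpenCV 4.12 (cv2) and the standard library are available. Lean on these libraries where they do the work, as an engineer would, in place of code of your own. Each camera call takes 0.05 s, during which the arm holds its last target. There are 200 camera calls.

### The job

Swing the slide jig's hinged frame flap fully shut, so that its tab drops behind the front rim. Then take the press block by its handle, lower it square to the jig over the locating pin so that the pin enters the hole hidden in its underside and the block drops onto the slides, and press it down until the sprung bed is at its stop. Finish while still holding the block pressed down there, and leave the jar, the canister and the bottle where they stand.

Things in the scene. Friction and masses are not known exactly. Their poses are not given: they have to be found in the camera images.
- jig: slide press jig, fixed to the bench: bare aluminium base 170 (x) x 130 (y) mm, plate top 12 mm above the bench, front rim (26 mm high) along its -x side, the flap's hinge at its +x side, a sprung bed with two glass slides in the middle. Origin at the centre of the base, at bench height; x points from rim to hinge, y along the hinge, z up.
- pin_tip (a point): top of the jig's upright steel locating pin: 12 mm diameter, tapering to 6 mm over its last 4 mm, standing at the jig's centre between the two slides, top 42 mm above the bench (13 mm above the slides at rest).
- flap (a joint): angle (rad) of the steel frame flap: 0 = shut, level, its top 24 mm above the bench; grows as it opens upward (1.57 = upright). 142 mm from hinge to tab, 116 wide, 4 thick, window 88 (x) x 96 (y) mm round the bed. The friction hinge stays where left (under 1 N at the front bar moves it), so push it all the way down from above. Half open it hangs over the pin.
- flap_hinge (a point): middle of the flap's hinge axis, 70 mm from the jig's centre on its +x side, 22 mm above the bench; the axis runs along the jig's y.
- flap_edge (a point): middle of the upper face of the flap's front bar, 126 mm from the hinge axis and 2 mm above the frame's middle plane: push here. It moves with the flap. The bar is 24 mm deep; a 36 mm wide down-turned tab is on its free edge.
- press_block: grey press block 60 (x) x 84 (y) x 25 mm, 0.24 to 0.39 kg, loose on the bench. On top a black rib handle, 56 mm long (x), 16 wide (y), 34 high (top 59 mm above the underside). Origin at the centre of the underside, z up; there a round hole 15 mm wide, 21 deep, opens downward, out of sight. Either end may face forward; it fits inside the shut flap's window.
- bed (a joint): how far the grey sprung bed (84 x 88 mm) is pressed down (m): 0 = up, 0.005 = stop. It carries two glass slides (76 x 26 mm, long way along jig x, centres 28 mm either side of the pin), tops 29 mm above the bench with the bed up, 24 pressed. About 6 N, the block's weight included, starts it, 12 N holds it at the stop; the block alone does not move it.
- jar: clear specimen jar, 50 mm across, 60 mm high, origin at the centre of its underside; a bystander, not to be moved.
- objective_can: grey screw canister, 39 mm across, 56 mm high, origin at the centre of its underside; a bystander, not to be moved.
- oil_bottle: small brown bottle with a black cap, 28 mm across, 62 mm high, origin at the centre of its underside; a bystander, not to be moved.

How it is judged:
By the outcome, as a careful person would: the job done as asked, in the order asked, and still so for the second after the job is handed in, while the arm keeps its last pose, push and grip.
It also fails if it takes over 56 s, if anything falls off the work surface, if the arm or the gripper's body presses on something with over 40 N, if the wrist force passes 120 N, or if a joint passes its speed limit or range.

## Working session

There is one attempt and no reset: what is moved stays moved. The work goes in short steps, Python scripts to look and compute and a tool call to move; the robot and the scene stay as the last step left them, time stands still between calls to the robot, and variables do not carry over. Pictures are saved under pics/ and viewed, at most 10 in all, crops included, and the job is handed in when it is done.

Besides the shell and the picture viewer there is one more tool, called after "Emit:" by a JSON object that holds its "method" and its "body". step_arm: Moves the arm, as the interface text tells. Its arguments: {"type":"object","properties":{"series":{"type":"array","items":{"type":"number"}}},"required":["series"]}

```bash
mkdir -p pics; ls; cat > h.py <<'E'
import numpy as np, cv2
from scipy.spatial.transform import Rotation as R
from bench import r
def snap(n):
    st=r.get_state(); s=r.snapshot(n); s['st']=st
    K=np.array(s['intrinsics']); s['K']=K
    if n=='wrist':
        T=np.eye(4);T[:3,:3]=R.from_quat(st['tool_rot']).as_matrix();T[:3,3]=st['tool_pos']
        s['T']=T@np.array(s['mount'])
    else:
        a=np.array(s['attitude']);T=np.eye(4)
        T[:3,:3]=a if a.shape==(3,3) else R.from_quat(a).as_matrix();T[:3,3]=s['eye'];s['T']=T
    return s
def rays(s,uv):
    k=float(np.ravel(s['k1'])[0])
    p=cv2.undistortPoints(np.array(uv,float).reshape(-1,1,2),s['K'],np.array([k,0,0,0,0]))[:,0]
    return np.c_[p,np.ones(len(p))]
def onplane(s,uv,z):
    d=rays(s,uv)@s['T'][:3,:3].T;o=s['T'][:3,3]
    return o+d*((z-o[2])/d[:,2])[:,None]
def cloud(s):
    h,w=s['range_z'].shape;v,u=np.mgrid[:h,:w]
    d=rays(s,np.c_[u.ravel(),v.ravel()])*s['range_z'].ravel()[:,None]
    return (d@s['T'][:3,:3].T+s['T'][:3,3]).reshape(h,w,3)
def save(s,f): cv2.imwrite('pics/'+f,s['color'][:,:,::-1])
E
python3 - <<'E'
from h import *
import pickle
a=snap('scene');b=snap('top')
pickle.dump((a,b),open('p0.pkl','wb'))
cv2.imwrite('pics/a.png',cv2.resize(np.hstack([a['color'],b['color']])[:,:,::-1],(800,300)))
save(b,'top0.png');save(a,'scene0.png')
print(a['T'],b['T'],b['K'],a['k1'],b['k1']);print(r.get_state())
E
```

```text
pics
[[ 0.84923123 -0.23398371  0.4733476   0.12650593]
 [-0.52790814 -0.39478715  0.75196815 -0.68883424]
 [ 0.01092325 -0.88847889 -0.45878748  0.49265472]
 [ 0.          0.          0.          1.        ]] [[-0.00412676 -0.99039289  0.13822048  0.42885267]
 [-0.99963359  0.00778337  0.02592486  0.00853173]
 [-0.02675162 -0.13806285 -0.99006212  1.19423098]
 [ 0.          0.          0.          1.        ]] [[353.70022891   0.         249.32807095]
 [  0.         353.70022891 189.34712205]
 [  0.           0.           1.        ]] -0.009110060704127232 -0.02281422180890657
{'clock': 0.1, 'joints': array([-1.37420332,  0.53708992, -0.00444825,  1.53876183,  0.00257257,
        1.06728168, -0.07118918]), 'joint_velocities': array([ 0.00115231, -0.00173122,  0.00016978, -0.00314588,  0.00024899,
       -0.00109105,  0.00086932]), 'effort': array([ 2.76717074e-03, -5.84563923e+01,  1.05195522e+00, -2.59776342e+01,
        1.26480081e-02,  4.59542076e-03,  2.44992890e-05]), 'tool_pos': array([0.16870601, 0.62712405, 0.21610579]), 'tool_rot': array([ 1.30980266e-01,  9.91384678e-01, -7.65370341e-04, -5.83786614e-05]), 'force': array([0.00220605, 0.40705575, 0.27838548]), 'ft_torque': array([-0.00927256,  0.03205488,  0.04098952]), 'finger_force': 0.0, 'opening': 0.08548108868941309}
```

View pics/top0.png

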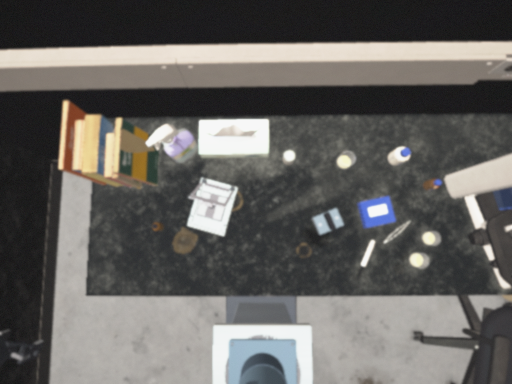

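View pics/scene0.png

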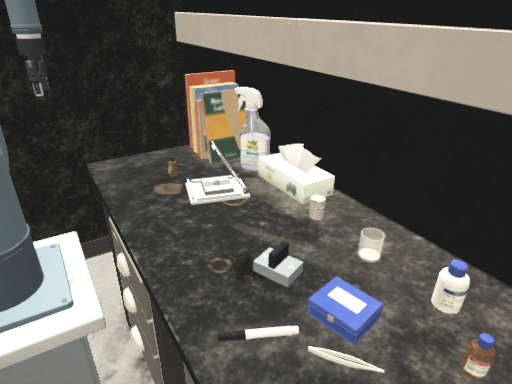

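The top view shows the jig near (212,206) with its flap open, the block at (327,221), the bottle at (156,226), the canister at (289,156) and the jar at (346,160). The scene view shows the block at (278,265) with its black rib, and the flap standing upright at about (225,165).

```bash
python3 - <<'E'
from h import *
import pickle
a,b=pickle.load(open('p0.pkl','rb'))
c1=cv2.resize(b['color'][165:250,170:255],(400,400),interpolation=cv2.INTER_CUBIC)
c2=cv2.resize(b['color'][190:250,295:355],(400,400),interpolation=cv2.INTER_CUBIC)
c3=cv2.resize(a['color'][135:210,175:275],(400,300),interpolation=cv2.INTER_CUBIC)
c4=cv2.resize(a['color'][230:305,235:335],(400,300),interpolation=cv2.INTER_CUBIC)
m=np.vstack([np.hstack([c1[:300],c2[50:350]]),np.hstack([c3,c4])])
cv2.imwrite('pics/crops.png',m[:,:,::-1])
for n,s in(('scene',a),('top',b)):
    P=cloud(s); 
    pts={'top':[(212,206),(205,226),(228,213),(214,182),(327,221),(156,226),(289,156),(346,160),(250,280)],'scene':[(278,265),(172,166),(317,207),(371,245),(216,190)]}[n]
    for u,v in pts: print(n,u,v,P[v,u].round(3),s['range_z'][v,u])
E
```

```text
scene 278 265 [ 0.478 -0.232  0.025] 0.72372663
scene 172 166 [0.466 0.33  0.034] 1.1377481
scene 317 207 [ 0.687 -0.109  0.037] 0.9102176
scene 371 245 [ 0.669 -0.3    0.045] 0.7551155
scene 216 190 [0.518 0.125 0.026] 1.0112269
top 212 206 [0.536 0.162 0.039] 1.1621361
top 205 226 [0.471 0.188 0.011] 1.1817895
top 228 213 [0.514 0.111 0.019] 1.177467
top 214 182 [0.62  0.159 0.011] 1.2013764
top 327 221 [ 0.484 -0.211  0.047] 1.1372784
top 156 226 [0.47  0.339 0.062] 1.1353508
top 289 156 [ 0.698 -0.093  0.054] 1.1635371
top 346 160 [ 0.693 -0.29   0.009] 1.2022951
top 250 280 [ 0.293  0.039 -0.004] 1.1686456
```

View pics/crops.png

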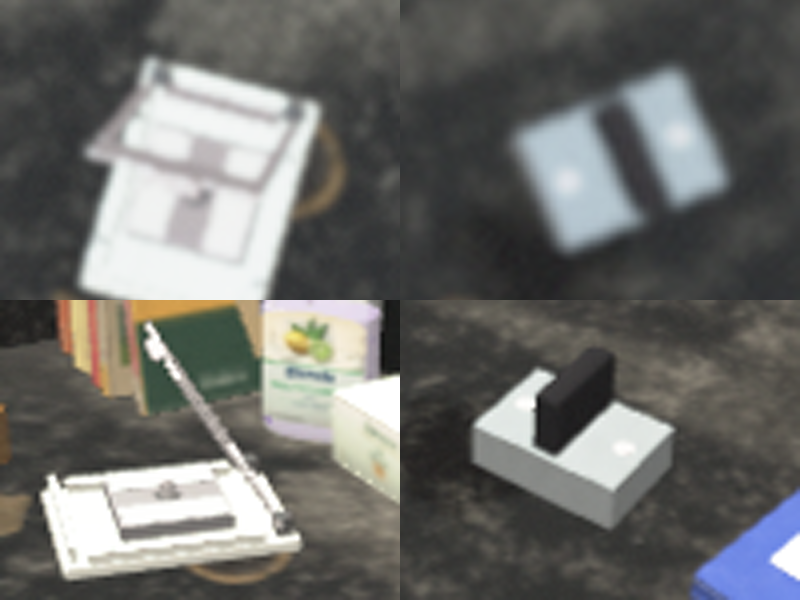

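The crops show the flap leaning roughly 60° open, with its front bar over the pin, and hinge knuckles at top-view pixels of about (204,181) and (233,188). The block's rib runs from about (326,206) to (333,229).

```bash
python3 - <<'E'
from h import *
import pickle
a,b=pickle.load(open('p0.pkl','rb'))
for n,s in(('top',b),('scene',a)):
    P=cloud(s);C=s['color'].astype(int);g=C.min(2);sat=C.max(2)-g
    m=(g>150)&(sat<40)&(abs(P[...,0]-.54)<.14)&(abs(P[...,1]-.155)<.13)&(P[...,2]<.028)&(P[...,2]>-.005)
    nl,lab,st,_=cv2.connectedComponentsWithStats(m.astype(np.uint8));k=1+st[1:,4].argmax();m=lab==k
    v,u=np.nonzero(m);q=onplane(s,np.c_[u,v],.012)[:,:2] if n=='top' else P[m][:,:2]
    rc=cv2.minAreaRect((q*1000).astype(np.float32));print(n,'jig',rc,len(q),np.median(P[m][:,2]))
    if n=='top': jc=np.array(rc[0])/1000; yaw=np.deg2rad(-15)
    R2=np.array([[np.cos(yaw),np.sin(yaw)],[-np.sin(yaw),np.cos(yaw)]])
    m2=(abs(P[...,0]-.54)<.14)&(abs(P[...,1]-.155)<.12)&(P[...,2]>.06)&(P[...,2]<.2)&(sat<60)&(g>60)
    J=np.c_[(P[m2][:,:2]-jc)@R2.T,P[m2][:,2]]
    J=J[(abs(J[:,1])<.065)&(abs(J[:,0])<.08)]
    print('flap n',len(J));
    if len(J):
        t=np.arctan2(J[:,2]-.022,.07-J[:,0]);print('ang',np.percentile(t,[10,50,90]),'zmax',np.sort(J[:,2])[-5:],'r',np.hypot(J[:,2]-.022,.07-J[:,0]).max())
    d=(abs(P[...,0]-.48)<.08)&(abs(P[...,1]+.21)<.08)&(P[...,2]>.012)
    nl,lab,st,_=cv2.connectedComponentsWithStats(d.astype(np.uint8));d=lab==1+st[1:,4].argmax()
    rib=d&(C.max(2)<90)&(P[...,2]>.03);top=d&(g>110)
    for nm,mm,z in(('block',d,.025),('rib',rib,.059)):
        v,u=np.nonzero(mm);q=onplane(s,np.c_[u,v],z) if n=='top' else P[mm]
        print(n,nm,cv2.minAreaRect((q[:,:2]*1000).astype(np.float32)),len(q),np.percentile(P[mm][:,2],[5,50,95]))
E
```

```text
top jig ((538.3699951171875, 166.62615966796875), (135.19906616210938, 172.5070037841797), 74.1742935180664) 939 0.014619660751209906
flap n 264
ang [1.03066042 1.05405649 1.07059316] zmax [0.14594624 0.14600357 0.14648402 0.14670841 0.14820434] r 0.14547873320227997
top block ((484.9252014160156, -218.9032440185547), (59.950199127197266, 85.90861511230469), 21.758939743041992) 480 [0.02168735 0.02571801 0.05948065]
top rib ((483.3147888183594, -216.18948364257812), (54.76271438598633, 12.933963775634766), 24.84368896484375) 71 [0.05128219 0.05784439 0.06164741]
scene jig ((547.19580078125, 181.6163330078125), (177.36924743652344, 177.31405639648438), 73.61206817626953) 1224 0.014152781579218204
flap n 116
ang [1.01093675 1.04118813 1.06099052] zmax [0.14170808 0.14194906 0.14227993 0.14239423 0.14290295] r 0.14089257120307264
scene block ((485.5334167480469, -221.6327667236328), (63.631629943847656, 84.85871887207031), 22.115171432495117) 1098 [0.01506471 0.02377665 0.0572756 ]
scene rib ((484.925048828125, -222.1695098876953), (55.73080062866211, 16.87727165222168), 21.759294509887695) 325 [0.03220258 0.05133065 0.05834599]
```

Emit:
{"method": "step_arm", "body": {"series": [-40, -27, 0, 0, 0, 0, -1, -40, -27, 0, 0, 0, 0, -1, -40, -27, 0, 0, 0, 0, -1, -40, -27, 0, 0, 0, 0, -1, -40, -27, 0, 0, 0, 0, -1, -40, -27, 0, 0, 0, 0, -1, -40, -27, 0, 0, 0, 0, -1, -40, -27, 0, 0, 0, 0, -1, -40, -27, 0, 0, 0, 0, -1, -40, -27, 0, 0, 0, 0, -1, -40, -27, 0, 0, 0, 0, -1, -30, -20, 0, 0, 0, 0, -1]}}

```text
clock: 1.3
tool_pos: [0.542, 0.1961, 0.2167]
tool_rot: [0.132, 0.991, -0.001, 0.0]
force: [0.6, 0.1, 0.4]
opening: 0.0001
finger_force: 0.0
```

```bash
cat >> h.py <<'E'
def delta(pos,yaw,st=None):
    "shift in tool axes (mm) and turn (units of 8 deg) to a tool-down pose whose tool x is at heading yaw+pi"
    st=st or r.get_state();M=R.from_quat(st['tool_rot'])
    T=R.from_matrix(np.array([[-np.cos(yaw),-np.sin(yaw),0],[-np.sin(yaw),np.cos(yaw),0],[0,0,-1]]))
    print('t',st['clock'],'pos',st['tool_pos'].round(4),'f',st['force'].round(1),'open',st['opening'],'ff',st['finger_force'])
    print('shift',M.inv().apply((np.array(pos)-st['tool_pos'])*1000).round(1),'turn',(np.rad2deg((M.inv()*T).as_rotvec())/8).round(3))
E
python3 - <<'E'
from h import *
import pickle
s=snap('wrist');save(s,'w1.png');pickle.dump(s,open('w1.pkl','wb'))
y=np.deg2rad(-15.8)
delta([.538+.045*np.cos(y),.1666+.045*np.sin(y),.149],y)
E
```

```text
t 1.35 pos [0.5459 0.1901 0.2169] f [ 3.3 -3.5  1.9] open -0.00014398521978450723 ff 0.0
shift [-43.5 -24.7  68.2] turn [-0.025  0.032  0.026]
```

View pics/w1.png

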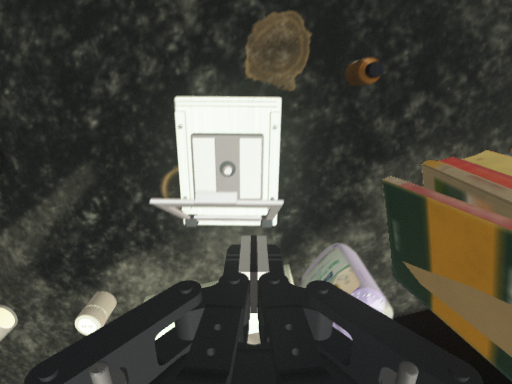

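The wrist view shows the pin at about (228,169), the flap's bar across (150–283, 203), and the fingers above the hinge side. Next I move behind the bar.

Emit:
{"method": "step_arm", "body": {"series": [-22, -12, 0, 0, 0, 0.03, -1, -22, -12, 0, 0, 0, 0, -1, 0, 0, 20, 0, 0, 0, -1, 0, 0, 24, 0, 0, 0, -1, 0, 0, 24, 0, 0, 0, -1, 0, 0, 0, 0, 0, 0, -1]}}

```text
clock: 1.95
tool_pos: [0.5736, 0.1643, 0.1455]
tool_rot: [0.133, 0.991, -0.002, -0.003]
force: [-0.2, 0.0, 0.4]
opening: 0.0001
finger_force: 0.0
```

```bash
python3 - <<'E'
from h import *
s=snap('wrist');save(s,'w2.png')
y=np.deg2rad(-15.8)
delta([.538+.045*np.cos(y),.1666+.045*np.sin(y),.149],y)
C=s['color'].astype(int);P=cloud(s)
print(np.linalg.inv(s['T'])@np.r_[.538,.1666,.042,1])
m=(abs(P[...,0]-.54)<.15)&(abs(P[...,1]-.16)<.15)&(P[...,2]<.03)&(P[...,2]>.005)&(C.min(2)>150)
q=P[m][:,:2];print(cv2.minAreaRect((q*1000).astype(np.float32)),m.sum())
E
```

```text
t 2.0 pos [0.5751 0.1646 0.1475] f [0.7 0.  1.3] open -0.00031761062894841165 ff 0.0
shift [-8.7 -8.3 -1.5] turn [-0.016 -0.023  0.065]
[-0.0070511  -0.03779805  0.26193072  1.        ]
((538.2238159179688, 165.20700073242188), (129.04493713378906, 169.2437286376953), 74.34850311279297) 16860
```

View pics/w2.png

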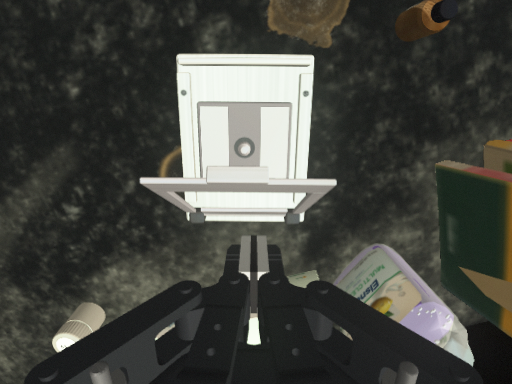

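The flap's bar is at row 185 and the pin at (245,148). The jig measures (0.538, 0.1655) with yaw -15.7°, matching the top view. Now I push the flap along its arc.

Emit:
{"method": "step_arm", "body": {"series": [0, -8, 0, 0, 0, 0.06, -1, 15, 0, 4, 0, 0, 0, -1, 15, 0, 4, 0, 0, 0, -1, 10, 0, 7, 0, 0, 0, -1, 10, 0, 8, 0, 0, 0, -1, 16, 0, 20, 0, 0, 0, -1, 13, 0, 23, 0, 0, 0, -1, 4, 0, 19, 0, 0, 0, -1, 2, 0, 13, 0, 0, 0, -1, 0, 0, 6, 0, 0, 0, -1, 0, 0, 3, 0, 0, 0, -1, 0, 0, 0, 0, 0, 0, -1]}}

```text
clock: 3.2
tool_pos: [0.4934, 0.18, 0.0421]
tool_rot: [0.138, 0.99, 0.0, 0.0]
force: [-0.2, 0.3, 0.4]
opening: 0.0
finger_force: 0.0
```

```bash
python3 - <<'E'
from h import *
y=np.deg2rad(-15.7)
delta([.538-.049*np.cos(y),.1655-.049*np.sin(y),.043],y)
s=snap('wrist');save(s,'w3.png')
b=snap('top');P=cloud(b);R2=np.array([[np.cos(y),np.sin(y)],[-np.sin(y),np.cos(y)]])
print(r.get_state()['force'])
E
```

```text
t 3.2 pos [0.4934 0.18   0.0421] f [-0.2  0.3  0.4] open 2.5875178601768705e-05 ff 0.0
shift [ 2.1 -1.9 -0.9] turn [ 0.002  0.005 -0.014]
[-0.06804739  0.65245343  0.77533901]
```

View pics/w3.png

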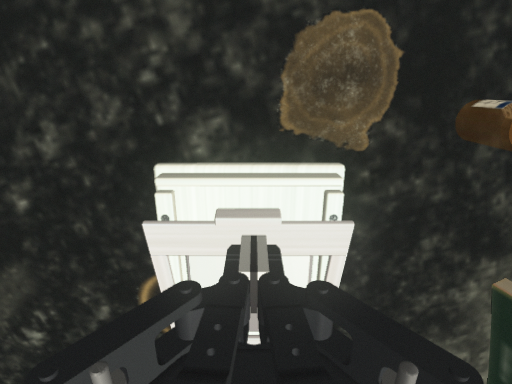

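The flap's tab is at (248,215), still well short of the rim line at row 178, so it isn't shut. I'll check its angle with depth.

```bash
python3 - <<'E'
from h import *
y=np.deg2rad(-15.7);R2=np.array([[np.cos(y),np.sin(y)],[-np.sin(y),np.cos(y)]])
s=snap('wrist');P=cloud(s)
for u,v in [(170,240),(200,240),(330,240),(345,240),(248,216),(160,228),(250,180),(250,168),(170,275),(180,275),(250,260),(252,245),(250,280)]:
    p=P[v,u];print(u,v,((p[:2]-[.538,.1655])@R2.T*1000).round(1),(p[2]*1000).round(1))
E
```

```text
170 240 [-51.4 -44.6] 53.8
200 240 [-51.2 -27.7] 53.4
330 240 [-51.   45.8] 53.6
345 240 [-51.3  54. ] 54.4
248 216 [-67.3  -0.4] 56.6
160 228 [-60.6 -48.3] 57.2
250 180 [-130.     2.5] 198.8
250 168 [-82.2   0.3] 11.6
170 275 [-23.  -49.5] 46.7
180 275 [ -1.8 -52.3] 16.4
250 260 [-58.4   0.9] 85.4
252 245 [-58.3   1.8] 71.7
250 280 [-53.6   1. ] 93.7
```

```bash
python3 - <<'E'
from h import *
s=snap('wrist');a=snap('scene')
for n,z in(('tcp',0),('tip',.019)):
    p=np.linalg.inv(np.array(s['mount']))@np.r_[0,0,z,1]
    print(n,p,s['K'][:2,:2].diagonal()*p[:2]/p[2]+s['K'][:2,2])
print(r.get_state()['tool_pos'],s['range_z'][245,252],s['range_z'][240,200])
c=cv2.resize(a['color'][130:220,170:290],(800,600),interpolation=cv2.INTER_CUBIC)
cv2.imwrite('pics/s3.png',c[:,:,::-1])
E
```

```text
tcp [-2.64800099e-04  2.81830875e-02  1.74833443e-01  1.00000000e+00] [252.89117863 237.7784528 ]
tip [-2.64739770e-04  2.20554694e-02  1.92818222e-01  1.00000000e+00] [252.93219625 224.21585835]
[0.4931909  0.18027795 0.04239907] 0.14338297 0.16220725
```

View pics/s3.png

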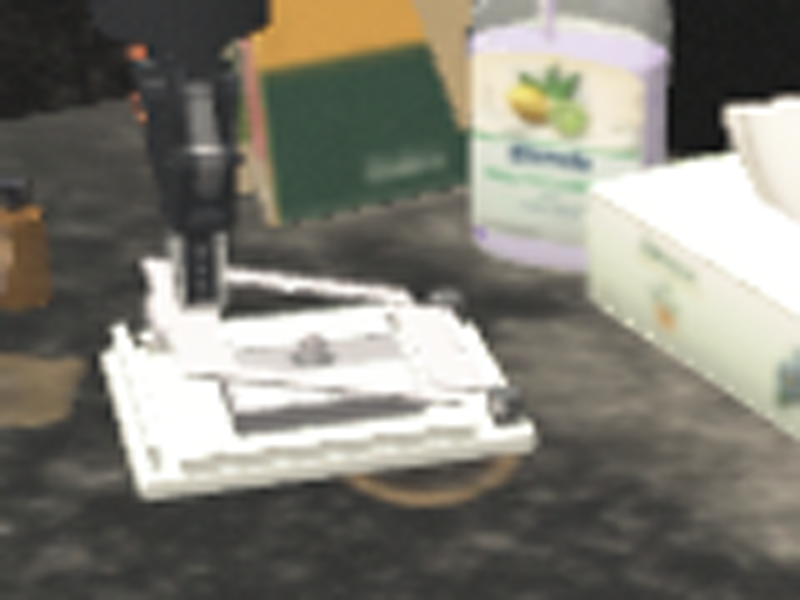

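The scene view shows the fingertip resting on the bar at crop (200,308), with the flap about 0.2 rad open. I'll keep pressing in small steps.

Emit:
{"method": "step_arm", "body": {"series": [0, 0, 6, 0, 0, 0, -1, 0, 0, 6, 0, 0, 0, -1, 0, 0, 5, 0, 0, 0, -1, 0, 0, 0, 0, 0, 0, -1]}}

```text
clock: 3.85
tool_pos: [0.492, 0.1799, 0.0239]
tool_rot: [0.137, 0.991, -0.0, -0.001]
force: [0.3, -0.3, -0.4]
opening: -0.0002
finger_force: 0.0
```

```bash
cat > fl.py <<'E'
from h import *
y=np.deg2rad(-15.7);R2=np.array([[np.cos(y),np.sin(y)],[-np.sin(y),np.cos(y)]])
s=snap('wrist');P=cloud(s);C=s['color']
J=np.c_[(P.reshape(-1,3)[:,:2]-[.538,.1655])@R2.T,P.reshape(-1,3)[:,2]]*1000
m=(C.reshape(-1,3).min(1)>100)&(abs(J[:,0])<95)&(abs(J[:,1])<60)&(abs(J[:,1])>25)
for x in range(-90,-15,5):
    k=m&(abs(J[:,0]-x)<2.5)
    if k.sum()>20: print(x,k.sum(),np.percentile(J[k,2],[10,50,90]).round(1))
print(r.get_state()['tool_pos'],r.get_state()['force'])
E
python3 fl.py
```

```text
-85 713 [ 5.6  9.6 11.3]
-80 1769 [11.1 17.4 25.3]
-75 674 [24.5 25.4 26.2]
-70 310 [11.1 12.  18.9]
-65 2061 [11.3 36.2 38.4]
-60 1903 [ 11.2  37.1 124.2]
-55 1114 [12.  37.  38.2]
-50 841 [35.8 36.6 37.2]
-45 681 [35.3 36.  36.7]
-40 389 [27.2 35.  36.1]
-35 696 [27.4 28.9 35.2]
-30 716 [19.9 28.7 34.7]
-25 747 [13.2 28.7 34.1]
-20 536 [12.  28.5 33.5]
[0.49219254 0.17998024 0.02429641] [ 0.30344755 -0.6471965   0.25077929]
```

Depth puts the bar top at 36 mm, so the real fingertip sits about 12 mm above the TCP. There are about 12 mm to go.

Emit:
{"method": "step_arm", "body": {"series": [0, 0, 5, 0, 0, 0, -1, 0, 0, 5, 0, 0, 0, -1, 0, 0, 3, 0, 0, 0, -1, 0, 0, 1, 0, 0, 0, -1, 0, 0, 0, 0, 0, 0, -1]}}

```text
clock: 4.4
tool_pos: [0.4927, 0.1803, 0.0111]
tool_rot: [0.137, 0.991, 0.0, -0.0]
force: [-1.9, -0.6, 7.5]
opening: 0.0001
finger_force: 3.8
```

```bash
python3 fl.py
```

```text
-85 848 [ 5.1  9.6 11.2]
-80 2135 [11.1 17.7 25.3]
-75 687 [24.6 25.4 26.1]
-70 657 [11.2 16.9 24.4]
-65 1721 [11.1 23.9 25.1]
-60 1207 [ 23.8  24.7 112. ]
-55 1077 [ 23.7  24.6 110.5]
-50 914 [23.7 24.4 25.2]
-45 663 [23.5 24.3 25.1]
-40 1095 [21.4 24.4 25.9]
-35 845 [12.2 25.4 27. ]
-30 774 [19.5 25.4 27.1]
-25 452 [11.8 24.4 26.6]
-20 211 [11.2 23.3 24.6]
[0.49269153 0.18026847 0.01116481] [-2.24632632 -0.92532469  7.56151184]
```

The flap is shut: its top is level at 24 mm with 7.5 N on it. I lift and move to the block.

Emit:
{"method": "step_arm", "body": {"series": [0, 0, -30, 0, 0, 0, -1, 0, 0, -45, 0, 0, 0, -1, 0, 0, -45, 0, 0, 0, 0, -11, -43, -10, 0, 0, 0, 1, -11, -43, -10, 0, 0, 0, 1, -11, -43, 0, 0, 0, 0, 1, -11, -43, 0, 0, 0, 0, 1, -11, -43, 0, 0, 0, 0, 1, -11, -43, 0, 0, 0, 0, 1, -11, -43, 0, 0, 0, 0, 1, -11, -43, 0, 0, 0, 0, 1, -11, -43, 0, 0, 0, 0, 1]}}

```text
clock: 5.65
tool_pos: [0.4824, -0.2209, 0.1508]
tool_rot: [0.137, 0.991, 0.0, 0.0]
force: [0.9, 0.7, -0.4]
opening: 0.0852
finger_force: 0.0
```

Emit:
{"method": "step_arm", "body": {"series": [0, 0, 0, 0, 0, -1, 1, 0, 0, 0, 0, 0, -1, 1, 0, 0, 0, 0, 0, -1, 1, 0, 0, 0, 0, 0, -1, 1, 0, 0, 0, 0, 0, -0.7, 1, 0, 0, 0, 0, 0, 0, 1, 0, 0, 0, 0, 0, 0, 1]}}

```text
clock: 6.35
tool_pos: [0.4826, -0.2192, 0.1507]
tool_rot: [-0.188, 0.982, 0.0, -0.0]
force: [-0.2, -1.1, -0.3]
opening: 0.0856
finger_force: 0.0
```

```bash
cat > bl.py <<'E'
from h import *
s=snap('wrist');save(s,'w4.png');P=cloud(s);C=s['color'].astype(int)
d=(abs(P[...,0]-.485)<.07)&(abs(P[...,1]+.22)<.07)
f=lambda m:cv2.morphologyEx(m.astype(np.uint8),cv2.MORPH_OPEN,np.ones((3,3)))>0
top=f(d&(abs(P[...,2]-.025)<.007));rib=f(d&(abs(P[...,2]-.059)<.006)&(C.max(2)<110))
for n,m in(('top',top),('rib',rib)):
    if m.sum()>20:
        print(n,m.sum(),cv2.minAreaRect((P[m][:,:2]*1000).astype(np.float32)),np.median(P[m][:,2]))
q=P[rib][:,:2]
y=np.deg2rad(22)
delta([.485,-.2195,.12],y)
E
python3 bl.py
```

```text
top 3804 ((486.28582763671875, -219.14491271972656), (60.863826751708984, 84.31360626220703), 21.958568572998047) 0.02458747329375205
rib 955 ((485.62188720703125, -219.58279418945312), (55.18229675292969, 15.2073392868042), 22.607210159301758) 0.058413442953356515
t 6.4 pos [ 0.4826 -0.2191  0.1508] f [0.3 0.7 0. ] open 0.08543612061604594 ff 0.0
shift [-2.1 -1.2 30.8] turn [ 0.001 -0.001 -0.04 ]
```

View pics/w4.png

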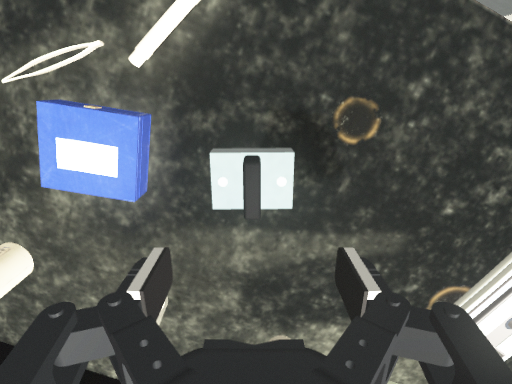

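The block is centred in view with its rib at (252,187), and it measures (0.486, -0.2195) with yaw 22.2°. I'll close partly in the air to measure where the fingertips really are at the rib's width.

Emit:
{"method": "step_arm", "body": {"series": [-3, -1, 10, 0, 0, -0.04, -0.5, 0, 0, 0, 0, 0, 0, -0.5, 0, 0, 0, 0, 0, 0, -0.5, 0, 0, 0, 0, 0, 0, -0.5, 0, 0, 0, 0, 0, 0, -0.5]}}

```text
clock: 6.9
tool_pos: [0.486, -0.219, 0.141]
tool_rot: [-0.192, 0.981, -0.0, 0.0]
force: [0.6, 0.3, 0.4]
opening: 0.0212
finger_force: 0.0
```

```bash
python3 - <<'E'
from h import *
s=snap('wrist');save(s,'w5.png')
print(r.get_state()['opening'])
h,w=s['range_z'].shape;v,u=np.mgrid[:h,:w]
d=rays(s,np.c_[u.ravel(),v.ravel()])*s['range_z'].ravel()[:,None]
M=np.array(s['mount']);Q=(d@M[:3,:3].T+M[:3,3]).reshape(h,w,3)*1000
for lo,hi in((200,253),(257,310)):
    for row in range(225,310,6):
        q=Q[row,lo:hi];k=(s['range_z'][row,lo:hi]<.17)&(s['range_z'][row,lo:hi]>.02)
        if k.any(): print(row,k.sum(),'cols',lo+np.nonzero(k)[0][[0,-1]],'xyz med',np.median(q[k],0).round(1),'y',q[k][:,1].min().round(1),q[k][:,1].max().round(1))
E
```

```text
0.021602370691577402
237 13 cols [221 233] xyz med [ 10.8 -13.5 -20.1] y -16.8 -10.5
243 15 cols [220 234] xyz med [ 10.9 -13.  -26.6] y -16.5 -10.3
249 29 cols [206 234] xyz med [  8.8 -15.9 -29. ] y -24.0 -10.4
255 30 cols [205 234] xyz med [  8.4 -15.5 -33.9] y -23.5 -10.4
261 32 cols [203 234] xyz med [  7.4 -15.5 -37.6] y -23.8 -10.3
267 34 cols [201 234] xyz med [  7.4 -15.5 -42.8] y -23.8 -10.4
273 35 cols [200 234] xyz med [ 11.1 -14.9 -52.7] y -22.0 -10.3
279 34 cols [200 233] xyz med [ 11.9 -14.6 -58.1] y -21.2 -10.4
285 33 cols [200 232] xyz med [ 11.6 -14.3 -61.5] y -20.4 -10.3
291 33 cols [200 232] xyz med [ 11.5 -13.9 -65.1] y -19.9 -10.4
297 32 cols [200 231] xyz med [ 11.7 -13.6 -68.7] y -19.2 -10.4
303 31 cols [200 230] xyz med [ 11.6 -13.5 -71.9] y -18.8 -10.4
309 31 cols [200 230] xyz med [ 16.7 -12.4 -80.8] y -17.0 -10.2
237 13 cols [274 286] xyz med [ 10.9  14.3 -20.3] y 11.2 17.3
243 15 cols [273 287] xyz med [ 10.9  13.7 -26.7] y 11.0 17.3
249 29 cols [273 301] xyz med [  9.   16.5 -29.4] y 11.0 24.7
255 30 cols [273 302] xyz med [  8.3  16.2 -33.8] y 11.0 24.2
261 32 cols [273 304] xyz med [  7.3  16.1 -37.6] y 11.0 24.3
267 34 cols [273 306] xyz med [  7.8  16.  -43.4] y 11.0 24.5
273 35 cols [273 307] xyz med [ 11.2  15.5 -53. ] y 11.0 22.6
279 35 cols [274 309] xyz med [ 11.5  15.8 -57.5] y 11.0 22.8
285 35 cols [275 309] xyz med [ 11.5  15.3 -61.5] y 11.0 22.0
291 35 cols [275 309] xyz med [ 11.7  15.  -65.3] y 11.0 21.4
297 33 cols [276 309] xyz med [ 11.8  14.8 -68.9] y 11.0 20.7
303 33 cols [277 309] xyz med [ 11.7  14.4 -72. ] y 11.0 20.2
309 33 cols [277 309] xyz med [ 16.7  13.  -80.8] y 11.0 18.2
```

View pics/w5.png

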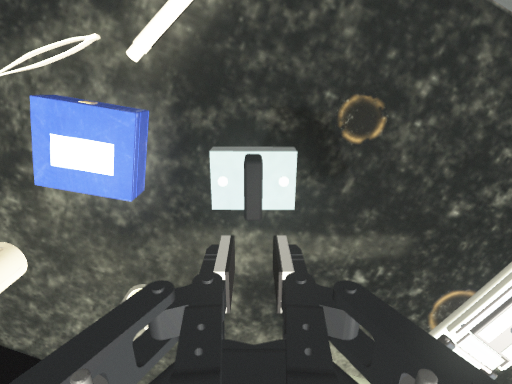

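Fingertips measure 18 mm behind the stated TCP at this opening, agreeing with the flap contact. Fingers and rib are both centred at column 253. I'll open to about 40 mm and descend to TCP z≈0.012.

Emit:
{"method": "step_arm", "body": {"series": [0, 0, 20, 0, 0, 0, 0, 0, 0, 30, 0, 0, 0, 0, 0, 0, 30, 0, 0, 0, 0, 0, 0, 24, 0, 0, 0, 0, 0, 0, 14, 0, 0, 0, 0, 0, 0, 10, 0, 0, 0, 0, 0, 0, 0, 0, 0, 0, 0]}}

```text
clock: 7.65
tool_pos: [0.4855, -0.2188, 0.0123]
tool_rot: [-0.192, 0.981, 0.0, -0.001]
force: [-0.3, -0.5, 0.6]
opening: 0.0425
finger_force: 0.0
```

Emit:
{"method": "step_arm", "body": {"series": [0, 0, 0, 0, 0, 0, -1, 0, 0, 0, 0, 0, 0, -1, 0, 0, 0, 0, 0, 0, -1, 0, 0, 0, 0, 0, 0, -1, 0, 0, 0, 0, 0, 0, -1]}}

```text
clock: 8.15
tool_pos: [0.487, -0.2195, 0.0141]
tool_rot: [-0.192, 0.981, -0.001, 0.001]
force: [-0.9, 0.9, 6.3]
opening: 0.0152
finger_force: 59.8
```

Gripped at 60 N with a 15 mm opening. Next: lift, turn to the jig's heading and carry to a hover where the pin stays visible.

Emit:
{"method": "step_arm", "body": {"series": [0, 0, -20, 0, 0, 0, -1, 0, 0, -40, 0, 0, 0, -1, 0, 0, -40, 0, 0, 0, -1, 0, 0, -36, 0, 0, 0.74, -1, 0, 0, 0, 0, 0, 1, -1, 0, 0, 0, 0, 0, 1, -1, 0, 0, 0, 0, 0, 1, -1, 0, 0, 0, 0, 0, 1, -1, 0, 0, 0, 0, 0, 0, -1]}}

```text
clock: 9.05
tool_pos: [0.4855, -0.2185, 0.1488]
tool_rot: [0.138, 0.99, 0.0, -0.0]
force: [0.5, 0.8, -3.1]
opening: 0.0151
finger_force: 59.1
```

Emit:
{"method": "step_arm", "body": {"series": [2, 38, 0, 0, 0, 0, -1, 2, 43, 0, 0, 0, 0, -1, 2, 43, 0, 0, 0, 0, -1, 2, 43, 0, 0, 0, 0, -1, 2, 43, 0, 0, 0, 0, -1, 2, 43, 0, 0, 0, 0, -1, 1, 43, 0, 0, 0, 0, -1, 1, 43, 0, 0, 0, 0, -1, 1, 35, 0, 0, 0, 0, -1, 0, 10, 0, 0, 0, 0, -1, 0, 0, 0, 0, 0, 0, -1, 0, 0, 0, 0, 0, 0, -1]}}

```text
clock: 10.25
tool_pos: [0.5754, 0.1528, 0.1486]
tool_rot: [0.137, 0.991, -0.001, -0.0]
force: [-0.3, -0.3, -2.4]
opening: 0.0153
finger_force: 59.4
```

```bash
python3 - <<'E'
from h import *
import pickle
s=snap('wrist');save(s,'w6.png');pickle.dump(s,open('w6.pkl','wb'))
y=np.deg2rad(-15.7);delta([.538,.1655,.15],y)
P=cloud(s);C=s['color'].astype(int)
R2=np.array([[np.cos(y),np.sin(y)],[-np.sin(y),np.cos(y)]])
m=(P[...,2]>.036)&(P[...,2]<.046)&(np.hypot(P[...,0]-.538,P[...,1]-.1655)<.015)
print('pin px',np.argwhere(m).mean(0),m.sum(),np.median(P[m],0) if m.any() else '')
m=(abs(P[...,0]-.54)<.15)&(abs(P[...,1]-.16)<.15)&(P[...,2]<.03)&(P[...,2]>.005)&(C.min(2)>150)
print(cv2.minAreaRect((P[m][:,:2]*1000).astype(np.float32)),m.sum())
# held block top in tool frame
M=np.linalg.inv(np.r_[np.c_[R.from_quat(s['st']['tool_rot']).as_matrix(),s['st']['tool_pos']],[[0,0,0,1]]])
Q=P@M[:3,:3].T+M[:3,3]
b=(s['range_z']>.02)&(abs(Q[...,0])<.06)&(abs(Q[...,1])<.06)&(Q[...,2]>-.022)&(Q[...,2]<.03)
print('blk',cv2.minAreaRect((Q[b][:,:2]*1000).astype(np.float32)),np.percentile(Q[b],[2,50,98],axis=0).round(4),b.sum())
E
```

```text
t 10.3 pos [0.5755 0.1521 0.1487] f [-0.1 -0.3 -2. ] open 0.015048853489857341 ff 59.35873568058014
shift [39.8  2.6 -1.3] turn [-0.012 -0.002 -0.019]
pin px [142.8828125 254.625    ] 128 [0.53770916 0.16468541 0.0397167 ]
((549.2547607421875, 217.20672607421875), (271.7731018066406, 158.22032165527344), 56.31856155395508) 16576
blk ((1.8131885528564453, 0.3160552978515625), (60.0020751953125, 84.72710418701172), 0.2722601294517517) [[-0.0223 -0.0408 -0.0161]
 [ 0.0183  0.0001 -0.0102]
 [ 0.0313  0.0411  0.0116]] 10098
```

View pics/w6.png

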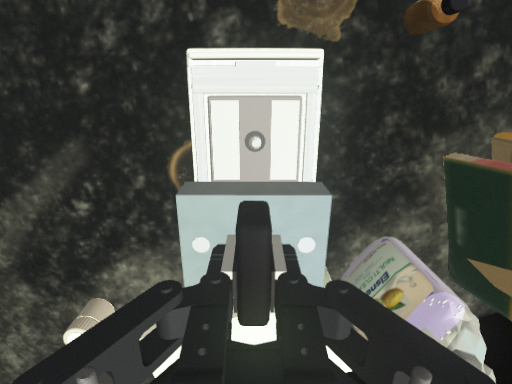

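The pin tip is at (255,142) and measures (0.5377, 0.1647, 0.040). The held block is centred 1.8 mm along tool x and sits square within 0.3°. I'll shift over the pin and come down to just above it.

Emit:
{"method": "step_arm", "body": {"series": [20, 1, 0, 0, 0, -0.02, -1, 18, 1, 0, 0, 0, 0, -1, 0, 0, 20, 0, 0, 0, -1, 0, 0, 30, 0, 0, 0, -1, 0, 0, 25, 0, 0, 0, -1, 0, 0, 10, 0, 0, 0, -1, 0, 0, 3, 0, 0, 0, -1, 0, 0, 0, 0, 0, 0, -1, 0, 0, 0, 0, 0, 0, -1]}}

```text
clock: 11.2
tool_pos: [0.5408, 0.1668, 0.0621]
tool_rot: [0.136, 0.991, 0.0, 0.001]
force: [-0.0, -0.4, -2.9]
opening: 0.015
finger_force: 59.2
```

```bash
python3 - <<'E'
from h import *
y=np.deg2rad(-15.7);x=np.array([np.cos(y),np.sin(y),0]);yy=np.array([-np.sin(y),np.cos(y),0])
t=np.array([.5378,.165,.0555])+.0018*x-.0003*yy
delta(t,y)
E
```

```text
t 11.2 pos [0.5408 0.1668 0.0621] f [-0.  -0.4 -2.9] open 0.014974435613211278 ff 59.18153464794159
shift [ 0.7 -2.8  6.6] turn [0.008 0.013 0.007]
```

Emit:
{"method": "step_arm", "body": {"series": [0, 0, 0, 0, 0, 0, -1, 0, 0, 0, 0, 0, 0, -1]}}

```text
clock: 11.4
tool_pos: [0.5404, 0.167, 0.0617]
tool_rot: [0.136, 0.991, 0.0, 0.001]
force: [-0.3, 0.1, -2.5]
opening: 0.0151
finger_force: 59.2
```

```bash
python3 - <<'E'
from h import *
y=np.deg2rad(-15.7);x=np.array([np.cos(y),np.sin(y),0]);yy=np.array([-np.sin(y),np.cos(y),0])
t=np.array([.5378,.165,.0555])+.0018*x-.0003*yy
delta(t,y)
s=snap('wrist');P=cloud(s);C=s['color'].astype(int)
delta(t,y)
R2=np.array([[np.cos(y),np.sin(y)],[-np.sin(y),np.cos(y)]])
J=np.dstack([(P[...,:2]-[.5378,.165])@R2.T,P[...,2]])*1000
k=(s['range_z']>.02)
fl=k&(abs(J[...,2]-24)<4)&(J[...,0]<-45)&(J[...,0]>-70)
print('flap y',np.percentile(J[fl][:,1],[1,99]),fl.sum())
rim=k&(J[...,0]<-70)&(J[...,0]>-95)&(J[...,2]>8)&(J[...,2]<30);print('rim y',np.percentile(J[rim][:,1],[.5,99.5]),'x',np.percentile(J[rim][:,0],[.5,99.5]))
bt=k&(abs(J[...,2]-74)<7)&(abs(J[...,0])<45)&(abs(J[...,1])<60)
print('block',cv2.minAreaRect(J[bt][:,:2].astype(np.float32)),bt.sum())
E
```

```text
t 11.4 pos [0.5404 0.167  0.0617] f [-0.3  0.1 -2.5] open 0.015076420476318561 ff 59.18150246143341
shift [ 0.1 -3.   6.2] turn [0.006 0.008 0.011]
t 11.45 pos [0.5402 0.167  0.0615] f [ 0.2  1.4 -3. ] open 0.015434058604445605 ff 59.181286096572876
shift [-0.1 -2.9  6. ] turn [0.004 0.006 0.012]
flap y [-57.38685245  56.62255357] 6318
rim y [-63.24835217  63.36459513] x [-84.4394588  -70.04746836]
block ((0.03005218505859375, 2.8954429626464844), (84.8829574584961, 59.73080825805664), 89.73863983154297) 8464
```

The rim and flap confirm the jig's centre, and the block is 2.9 mm off in y. I correct that and descend onto the pin's taper.

Emit:
{"method": "step_arm", "body": {"series": [0, -3, 0, 0, 0, 0, -1, 0, 0, 0, 0, 0, 0, -1, 0, 0, 4, 0, 0, 0, -1, 0, 0, 4, 0, 0, 0, -1, 0, 0, 0, 0, 0, 0, -1]}}

```text
clock: 11.95
tool_pos: [0.5384, 0.1639, 0.0521]
tool_rot: [0.136, 0.991, -0.0, -0.001]
force: [-0.2, -0.0, -2.8]
opening: 0.0151
finger_force: 59.2
```

```bash
cat > c.py <<'E'
from h import *
y=np.deg2rad(-15.7);x=np.array([np.cos(y),np.sin(y),0]);yy=np.array([-np.sin(y),np.cos(y),0])
delta(np.array([.5378,.165,.0377])+.0018*x-.0003*yy,y)
E
python3 c.py
```

```text
t 11.95 pos [0.5384 0.1639 0.0521] f [-0.2 -0.  -2.8] open 0.01505802114255353 ff 59.21192407608032
shift [-1.   0.7 14.4] turn [-0.006 -0.008  0.012]
```

No contact 4 mm below the pin's top, so the pin is entering the hole. I keep going down.

Emit:
{"method": "step_arm", "body": {"series": [-1, 0.5, 3, 0, 0, 0, -1, 0, 0, 3, 0, 0, 0, -1, 0, 0, 3, 0, 0, 0, -1, 0, 0, 0, 0, 0, 0, -1]}}

```text
clock: 12.35
tool_pos: [0.5398, 0.1641, 0.0434]
tool_rot: [0.136, 0.991, -0.0, -0.0]
force: [0.2, -0.2, -2.6]
opening: 0.015
finger_force: 59.3
```

```bash
python3 c.py
```

```text
t 12.35 pos [0.5398 0.1641 0.0434] f [ 0.2 -0.2 -2.6] open 0.01496061166738474 ff 59.30615723133087
shift [0.4 0.  5.7] turn [-0.003 -0.004  0.011]
```

Aligned, with the pin in the hole and the underside just about on the slides. Now pressing.

Emit:
{"method": "step_arm", "body": {"series": [0, 0, 2, 0, 0, 0, -1, 0, 0, 2, 0, 0, 0, -1, 0, 0, 2, 0, 0, 0, -1, 0, 0, 1, 0, 0, 0, -1, 0, 0, 0, 0, 0, 0, -1, 0, 0, 0, 0, 0, 0, -1]}}

```text
clock: 12.95
tool_pos: [0.5401, 0.1642, 0.038]
tool_rot: [0.136, 0.991, 0.0, -0.0]
force: [-5.3, -1.5, 12.1]
opening: 0.015
finger_force: 61.7
```

```bash
python3 c.py
```

```text
t 12.95 pos [0.5401 0.1642 0.038 ] f [-5.3 -1.5 12.1] open 0.01498163829318847 ff 61.6745924949646
shift [ 0.6 -0.1  0.3] turn [ 0.002 -0.001  0.01 ]
```

Emit:
{"method": "step_arm", "body": {"series": [0.5, 0, 1, 0, 0, 0, -1, 0, 0, 0, 0, 0, 0, -1, 0, 0, 0, 0, 0, 0, -1, 0, 0, 0, 0, 0, 0, -1]}}

```text
clock: 13.35
tool_pos: [0.5402, 0.1642, 0.038]
tool_rot: [0.136, 0.991, 0.0, 0.0]
force: [-6.3, -2.1, 21.3]
opening: 0.0156
finger_force: 62.9
```

```bash
python3 c.py; python3 - <<'E'
from h import *
y=np.deg2rad(-15.7);R2=np.array([[np.cos(y),np.sin(y)],[-np.sin(y),np.cos(y)]])
s=snap('wrist');P=cloud(s);J=np.dstack([(P[...,:2]-[.5378,.165])@R2.T,P[...,2]])*1000
k=s['range_z']>.02
for n,m in(('blocktop',k&(J[...,2]>40)&(J[...,2]<56)&(abs(J[...,0])<30)&(abs(J[...,1])>25)&(abs(J[...,1])<42)),('flap',k&(J[...,0]<-47)&(J[...,0]>-62)&(abs(J[...,1])<50)&(J[...,2]<40))):
    print(n,np.percentile(J[m],[5,50,95],axis=0).round(1),m.sum())
E
```

```text
t 13.35 pos [0.5402 0.1642 0.038 ] f [-6.3 -2.1 21.3] open 0.015647545328654623 ff 62.94770121574402
shift [ 0.7 -0.2  0.3] turn [0.005 0.004 0.009]
blocktop [[-28.4 -40.4  46.9]
 [ -5.9 -25.1  48.4]
 [ 23.3  40.3  49.4]] 5292
flap [[-61.3 -44.8  23.5]
 [-54.8  -0.   24.6]
 [-47.8  45.   25.6]] 4392
```

The bed is at its hard stop: an extra 9 N gave no movement. The block top is at 49 mm and the flap is still level at 24 mm.

```bash
python3 -c "
from bench import r
print(r.close_job())"
```

```text
the job is handed in; nothing more can be done
None
```

I handed the job in at about 13.4 s of the 56 s allowed, and no verdict came back: the flap is shut and level at 24 mm, and the block is on the pin, still gripped, pressing the bed to its stop with about 21 N; I never touched the jar, canister or bottle.

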